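# Lock the coil's ring with the spanner from the flap box

### The job

Raise the hinged flap of the white tool box, take out the two-pin spanner, set both its pins in the two holes of the ring on top of the coil beside the box, and turn the ring clockwise, seen from above, with the spanner until it meets its stop. Let go of the spanner so that it stays standing fully seated in the ring, and see that the box's flap is shut again at the end. Leave the other things on the bench where they are.

Things in the scene. Friction and masses are not known exactly. Their poses are not given: they have to be found in the camera images.
- toolbox: White open box fixed to the bench, 170 (x) by 210 mm (y), rim 95 mm above the bench, walls and floor 5 mm, beside the coil. Origin: centre of its underside. Its -x side is the front, towards the robot (yaw within 0.25). A saddle block, 100 (x) by 46 mm (y), top 21 mm above the bench, mid-floor, carries the spanner. A bobbin, 32 mm across, 36 mm tall, stands in the +x +y corner.
- flap (a joint): Flap angle, rad: 0 shut, grows as it rises, stop at 1.75. A 6 mm aluminium sheet, 0.25 kg, over the box, hinged on its far (+x) rim; no latch or spring. Its weight shuts it from short of upright (1.57); past upright it leans on its stop and stays open. In front, in the sheet's plane, a bow handle: a 12 mm round bar, 120 mm long along box y, 40 mm ahead of the sheet on two end arms.
- flap_bar (a point): Middle of the round bar of the flap's bow handle (on its axis), 210 mm from the hinge line. When shut: 125 mm ahead of the box's centre (box -x), 98 mm above the bench, with 34 mm of free space between bar and box.
- flap_hinge (a point): Middle of the flap's hinge line, 85 mm behind the box's centre (box +x), 98 mm above the bench; it turns about the box's +y.
- spanner: Steel bar 100 (x) by 26 (y) by 10 mm; under it, at x = +-32 mm, two pins of 10 mm diameter, 12 mm long, tips tapered; on top in the middle a black upright grip plate 44 (x) by 20 (y) mm, 52 mm tall. 0.17 to 0.35 kg. Origin: middle of the bar's underside. Same when turned half round. Starts level on the saddle in the box, bar along the box's y, pins hanging either side of the saddle.
- coil: Coil fixed to the bench: copper winding between two white flanges, 150 mm across, 85 mm tall. Origin: centre of its underside. Other such coils stand at the table's far edge, without ring.
- ring (a joint): Angle of the locking ring on the coil in rad, growing clockwise seen from above; it starts between 0 and 0.35 and meets its stop at 1.2. Friction about 0.15 N m; it stays where it is left.
- ring_seat (a point): Centre of the ring's top face, on its axis, 101 mm above the bench; turns with the ring, x from hole to hole. The ring is dark steel, 110 mm across, 14 mm high, with a straight bridge across it, 36 mm wide, 16 mm high, that has the two holes. When the spanner is seated its bar lies flat along the bridge, its origin at this point.
- ring_hole0 (a point): Mouth centre of one hole of the ring: 18 mm diameter, 16 mm deep, 32 mm from the axis, 101 mm above the bench.
- ring_hole1 (a point): Mouth centre of the other hole, opposite, alike.
- jar: Amber screw-top jar, 54 mm across, 75 mm tall, standing. Bystander; origin at its underside unless said.
- terminal: Black terminal block, 70 x 30 x 20 mm, lying. Bystander; origin at its underside unless said.
- driver: Screwdriver, 190 mm long, lying; origin under its middle. Bystander; origin at its underside unless said.
- cup: Grey open cup, 72 mm across, 90 mm tall, standing. Bystander; origin at its underside unless said.
- bottle: White bottle, 64 mm across, 170 mm tall, standing. Bystander; origin at its underside unless said.
- spool: Cardboard ring, 90 mm across, 50 mm tall, lying flat. Bystander; origin at its underside unless said.

How it is judged:
On the way, in this order (a step that is already met when the one before it is completed fails the run):
1. the flap is raised by at least 0.8 rad (value of joint flap above 0.8 rad), for 0.2 s.
2. the spanner is out of the box, its bar at least 115 mm above the bench (height (world z) of spanner above 0.115 m), for 0.1 s.
3. both pins are in the ring's holes and the bar lies on the ring, the ring not yet turned past 0.6 rad (horizontal distance between spanner and ring_seat below 0.009 m and z of spanner in the frame of ring_seat between -0.004 and 0.004 m and angle between the x axis of spanner and the x axis of ring_seat, either way round below 0.25 rad and angle between spanner's own z axis and vertical below 0.1 rad and value of joint ring below 0.6 rad), for 0.1 s.
4. the ring is at its stop (past 1.12 rad), the spanner seated in it (horizontal distance between spanner and ring_seat below 0.009 m and z of spanner in the frame of ring_seat between -0.004 and 0.004 m and angle between the x axis of spanner and the x axis of ring_seat, either way round below 0.25 rad and angle between spanner's own z axis and vertical below 0.1 rad and value of joint ring above 1.12 rad), for 0.1 s.
At the end, for the whole second after the job is handed in: The ring is at its stop (past 1.12 of 1.2 rad); the spanner stands in it at rest, upright within 0.1 rad, its bar along the bridge within 0.25 rad, within 9 mm of the axis sideways and 4 mm of fully seated in height; the flap is shut (below 0.05 rad) (all of step 4 and value of joint flap below 0.05 rad and linear speed of spanner below 0.02 m/s); the robot touches nothing.
It fails at once if the jar, terminal block, screwdriver, cup, bottle or cardboard ring is moved by more than 40 mm (distance of any of jar, terminal, driver, cup, bottle, spool from where it was at the start of the episode above 0.04 m).
It also fails if it takes over 72 s, if anything falls off the work surface, if the arm or the gripper's body presses on something with over 40 N, if the wrist force passes 120 N, or if a joint passes its speed limit or range.

### The arm

A 6-joint arm with a two-finger parallel gripper is mounted at the origin on the work surface. World frame = base frame: x ahead of the robot, y to its left, z up, the work surface at z = 0. Lengths are in m, angles in rad, forces in N, time in s.
With the tool pointing down it reaches from about 0.275 to 0.875 m from the base axis. Payload 12.5 kg.
Tool frame: the origin (TCP) lies at the very end of the fingers, on their centre line; the grasp point (between the pads) lies 19 mm behind it; x points along the fingers, y is the direction in which the jaws open and shut, and the axes are right-handed (so a half turn about x gives the same grasp; the last joint's range is limited). The gripper opens to 85 mm and grips with 20 to 120 N. Pads are 22 mm wide; open, the fingers measure 114 mm over their backs; the gripper's body (76 mm by 85 mm) begins 54 mm behind the grasp point. The pads swing forward as they close: fully open they stand 13 mm farther back than shut.
Start: joints at [1.021, 0.351, 1.652, -0, 1.139, -0.085], TCP at [0.247, 0.492, 0.231] pointing down, gripper open.
Joint ranges: [-2.75, 2.75], [-0.79, 2.1], [0.01, 2.65], [-1.57, 4.71], [0.07, 3.14], [-2.87, 2.87]. Speed limits (rad/s): [2.22, 2.22, 2.79, 3.14, 3.14, 3.14].

### API

Orientations are given as a 3x3 rotation matrix whose columns are the frame's x, y, z axes.
In Python, from bench import manip gives the robot as it stands. Calls block until the motion is done:
- manip.move_ptp(position, orientation): joint-space move of the TCP to a pose.
- manip.move_l(position, attitude=None, max_speed=0.15): straight line of the TCP; attitude=None keeps the orientation; max_speed is the mean speed in m/s.
- manip.move_j(angles): joint-space move.
- manip.set_gripper(opening, effort=None): opening from 0.0 (shut) to 1.0 (fully open); effort is the grip in N (None keeps the last); returns when the fingers have stopped.
- manip.dwell(seconds).
- manip.inverse_kinematics(position, orientation): joint angles nearest the present ones, or None.
- manip.grab_frame(name): name is "scene" or "top"; returns (picture, depth): 400x640x3 uint8, red, green, blue; 400x640 float32, m along the optical axis (not along the pixel's ray), 0 where there is no reading.
- manip.get_calibration(name): a dict with "camera_matrix" (3x3 intrinsics, pixels), "k1" (the pictures are not rectified: a ray, as slopes to the right and down, at radius r is drawn at 1 + k1 r^2 times it, then the intrinsics apply), "R" (3x3) and "t" (3): a world point X has camera coordinates R X + t. Camera axes: x right, y down, z forward; pixel columns grow to the right and rows downward; lengths in m; the calibration is good to about 2 mm. A picture is of the moment at which its call begins. get_calibration takes no time and is no camera call.
A pose or a line that the arm cannot do raises manip.Unreachable and nothing moves.
- manip.sign_off(): hands the job in, once; it reports no verdict.
Trained networks look in the newest picture that a camera, given by its name, has taken for a name from the list of things; names that differ only in an ending like _2 or _b are one class to them, and where a whole thing is asked for, a point or a joint stands for the part that bears it (a point fixed in the world has none). Each returns a list of dicts, best first, with "confidence" (0 to 1); they miss things now and then, are a little off and sometimes report something else, mostly with a low value. They report only what shows in the picture. A call takes as long as a camera call.
- manip.look_for(camera, name): "at" ([x, y, z] in m, in world coordinates, good to about 4 mm: the middle of the surface that is visible of it).
Readings, each from a call of its own:
- manip.current_time(): time.
- manip.current_qpos(): joint angles.
- manip.current_joint_vel(): joint speeds.
- manip.current_joint_torque(): joint torques, N m.
- manip.current_ee_pos(): TCP position.
- manip.current_tcp_rot(): TCP orientation.
- manip.current_force(): force on the tool from outside, world axes, zero at the start.
- manip.current_ft_torque(): the same for the moment, N m.
- manip.current_grip_width(): opening from 0.0 (shut) to 1.0 (fully open).
Only numpy, scipy, OpenCV 4.12 (cv2) and the standard library are available. Lean on these libraries where they do the work, as an engineer would, in place of code of your own. Each camera call takes 0.05 s, during which the arm holds its last target.

## Working session

There is one attempt and no reset: what is moved stays moved. The work goes in short steps, each a Python script; the robot and the scene stay as the last script left them, time stands still between calls to the robot, and variables do not carry over. Pictures are saved under pics/ and viewed, and the job is handed in when it is done.

```bash
ls -la; mkdir -p pics
python3 - <<'E'
from bench import manip
import numpy as np, cv2
print(manip.current_time())
for c in ("scene","top"):
    p,d=manip.grab_frame(c); cv2.imwrite(f"pics/{c}0.png",p[:,:,::-1]); np.save(f"pics/{c}0.npy",d)
    print(c,manip.get_calibration(c))
    for n in ("toolbox","flap","flap_bar","flap_hinge","spanner","coil","ring","ring_seat","ring_hole0","ring_hole1","jar","terminal","driver","cup","bottle","spool"):
        try: print(n,[(np.round(r["at"],3).tolist(),round(r["confidence"],2)) for r in manip.look_for(c,n)][:4])
        except Exception as e: print(n,e)
print(manip.current_time(), manip.current_tcp_rot())
E
```

```text
total 12
drwxr-xr-x  3 agent agent 4096 Dec  6 04:59 .
drwxr-xr-x 23 root  root  4096 Dec  6 04:59 ..
drwxr-xr-x  2 agent agent 4096 Dec  6 04:59 pics
0.0
scene {'camera_matrix': array([[481.05443167,   0.        , 322.38994239],
       [  0.        , 481.05443167, 205.01785885],
       [  0.        ,   0.        ,   1.        ]]), 'k1': -0.06575698642482146, 'R': array([[ 0.59805489,  0.80140332,  0.00911362],
       [ 0.60794115, -0.44621345, -0.6567352 ],
       [-0.52224315,  0.39830424, -0.75406619]]), 't': array([-0.33474362, -0.24812966,  1.69066162])}
toolbox [([0.555, -0.218, 0.104], 0.9)]
flap [([0.524, -0.216, 0.098], 0.85), ([0.412, 0.437, 0.035], 0.75), ([0.472, -0.005, 0.017], 0.5), ([0.676, -0.459, 0.101], 0.36)]
flap_bar [([0.524, -0.213, 0.1], 0.93), ([0.54, 0.183, 0.096], 0.43)]
flap_hinge [([0.527, -0.215, 0.104], 0.7), ([0.534, 0.181, 0.099], 0.21)]
spanner [([0.633, 0.443, 0.063], 0.4)]
coil [([0.553, 0.165, 0.085], 0.98)]
ring [([0.539, 0.181, 0.095], 0.91)]
ring_seat [([0.533, 0.184, 0.097], 0.95), ([0.414, 0.438, 0.035], 0.34)]
ring_hole0 [([0.538, 0.181, 0.09
[... 1155 characters left out ...]
.439, 0.044], 0.72), ([0.524, 0.188, 0.097], 0.62), ([0.459, -0.006, 0.019], 0.32)]
ring_hole1 [([0.405, 0.439, 0.044], 0.72), ([0.524, 0.188, 0.097], 0.62), ([0.459, -0.006, 0.019], 0.32)]
jar [([0.644, 0.002, 0.075], 0.47)]
terminal [([0.629, 0.468, 0.051], 0.69), ([0.518, -0.202, 0.104], 0.48), ([0.527, 0.188, 0.099], 0.46), ([0.456, -0.002, 0.021], 0.44)]
driver [([0.33, -0.43, 0.024], 0.52)]
cup [([0.625, 0.47, 0.05], 0.75)]
bottle [([0.641, -0.444, 0.108], 0.85)]
spool [([0.404, 0.437, 0.046], 0.72), ([0.524, 0.188, 0.097], 0.32)]
1.7 [[ 9.02832996e-06  4.48222039e-01  8.93922258e-01]
 [-1.79069908e-05  8.93922258e-01 -4.48222038e-01]
 [-1.00000000e+00 -1.19607612e-05  1.60969330e-05]]
```

View pics/scene0.png

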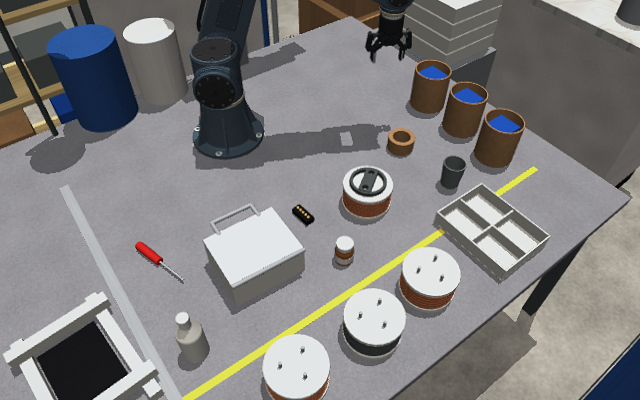

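View pics/top0.png

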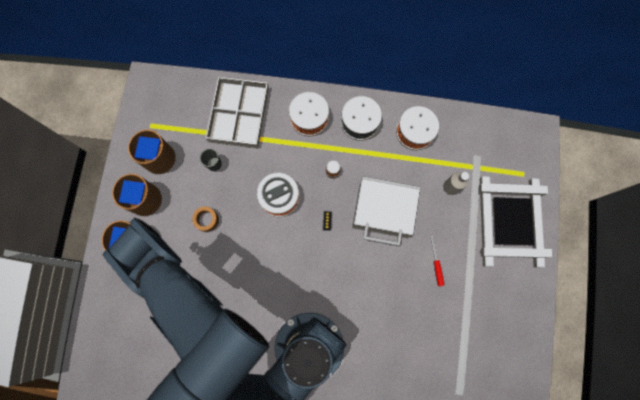

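The scene view shows the shut white box at about (253,250) with its handle at (235,217), and the coil with its ring at (368,185). In the top view the box is at (388,208) and the ring at (278,193). Next I'll fit their poses from the depth images.

```bash
cat > h.py <<'E'
from bench import manip
import numpy as np, cv2
def cloud(c,d):
    K=manip.get_calibration(c); M=K["camera_matrix"];k=K["k1"]
    v,u=np.mgrid[0:400,0:640].astype(np.float64)
    pts=np.stack([u,v],-1).reshape(-1,1,2)
    n=cv2.undistortPoints(pts,M,np.array([k,0,0,0.])).reshape(400,640,2)
    P=np.dstack([n[...,0]*d,n[...,1]*d,d])
    W=(P-K["t"])@K["R"]
    W[d<=0]=np.nan
    return W
def project(c,X):
    K=manip.get_calibration(c)
    p,_=cv2.projectPoints(np.asarray(X,float).reshape(-1,1,3),cv2.Rodrigues(K["R"])[0],K["t"],K["camera_matrix"],np.array([K["k1"],0,0,0.]))
    return p.reshape(-1,2)
E
python3 - <<'E'
from h import *
for c in ("scene","top"):
    d=np.load(f"pics/{c}0.npy"); W=cloud(c,d); p=cv2.imread(f"pics/{c}0.png")
    x,y,z=W[...,0],W[...,1],W[...,2]
    m=(abs(x-.52)<.2)&(abs(y+.21)<.17)&(z>.09)&(z<.115)
    print(c,m.sum(),"z med",np.median(z[m]))
    q=W[m][:,:2].astype(np.float32)
    # sheet excluding handle: use opening on mask
    mm=cv2.morphologyEx(m.astype(np.uint8),cv2.MORPH_OPEN,np.ones((9,9)))>0
    print("sheet",cv2.minAreaRect(W[mm][:,:2].astype(np.float32)*1000), W[mm].mean(0), np.median(z[mm]))
    print("all",cv2.minAreaRect(q*1000))
    m=(np.hypot(x-.527,y-.187)<.09)&(z>.08)&(z<.115)
    for lo,hi in((.08,.09),(.093,.098),(.098,.106)):
        a=m&(z>lo)&(z<hi); 
        if a.sum()>5: print(lo,a.sum(),W[a].mean(0)[:2],cv2.minEnclosingCircle(W[a][:,:2].astype(np.float32)*1000))
    for nm,ctr in(("ring",(.527,.187,.1)),("box",(.52,-.21,.1))):
        u,v=project(c,ctr)[0].astype(int); s=40 if nm=="ring" else 64
        cr=p[v-s:v+s,u-s:u+s]; cv2.imwrite(f"pics/{c}_{nm}.png",cv2.resize(cr,(560,560),interpolation=cv2.INTER_CUBIC)); print(nm,u-s,v-s)
E
cd pics; python3 -c "
import cv2,numpy as np
a=[cv2.resize(cv2.imread(f'{c}_{n}.png'),(300,300)) for n in('ring','box') for c in('scene','top')]
cv2.imwrite('crops.png',np.vstack([np.hstack(a[:2]),np.hstack(a[2:])]))"
```

```text
scene 4797 z med 0.10132426936907889
sheet ((531.6022338867188, -207.62242126464844), (211.92312622070312, 186.11534118652344), 87.14034271240234) [ 0.53504928 -0.21285629  0.10127351] 0.10127898563237323
all ((511.5704345703125, -206.75436401367188), (211.836181640625, 226.78607177734375), 87.32642364501953)
0.08 857 [0.54051709 0.17948759] ((532.0546264648438, 187.53269958496094), 76.65528106689453)
0.093 224 [0.5357751  0.18476655] ((531.9583129882812, 188.25979614257812), 56.56013107299805)
0.098 298 [0.53203255 0.1852475 ] ((533.3099365234375, 186.11148071289062), 55.30419158935547)
ring 326 138
box 185 177
top 3125 z med 0.10012252147838456
sheet ((531.8663940429688, -208.44375610351562), (212.13693237304688, 184.17518615722656), 86.88516235351562) [ 0.52838518 -0.21036661  0.09997498] 0.1000261099250189
all ((510.2660217285156, -207.21560668945312), (212.385009765625, 227.28057861328125), 86.94489288330078)
0.08 693 [0.5237498  0.18569093] ((527.451416015625, 188.1116180419922), 74.93739318847656)
0.093 162 [0.5280802  0.18379726] ((527.3246459960938, 183.81143188476562), 56.82219696044922)
0.098 236 [0.52598361 0.18713921] ((527.2178955078125, 187.8621368408203), 54.516178131103516)
ring 236 151
box 323 144
```

View pics/crops.png

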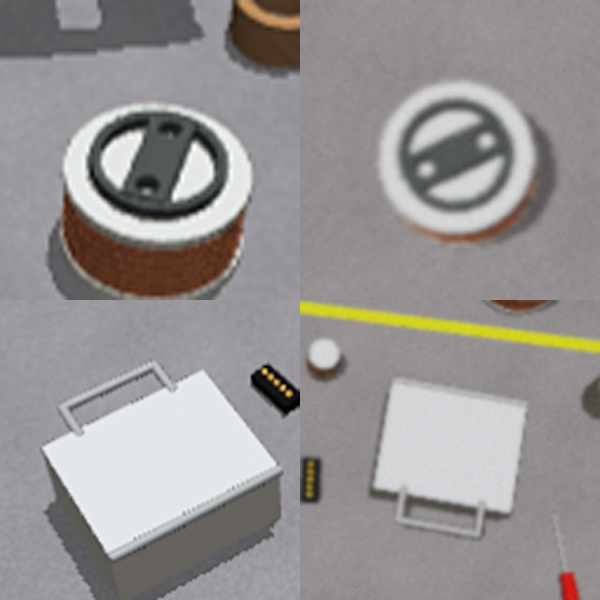

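```bash
cat > ringfit.py <<'E'
from h import *
from scipy.optimize import least_squares
def planepts(c,uv,z):
    K=manip.get_calibration(c)
    n=cv2.undistortPoints(np.asarray(uv,float).reshape(-1,1,2),K["camera_matrix"],np.array([K["k1"],0,0,0.])).reshape(-1,2)
    r=np.c_[n,np.ones(len(n))]@K["R"]; C=-K["R"].T@K["t"]
    s=(z-C[2])/r[:,2]; return (C+r*s[:,None])[:,:2],C
def ringfit(c,img,W,S=8):
    u,v=project(c,(.529,.187,.1))[0].astype(int); s=40
    x0,y0=u-s,v-s
    g=cv2.cvtColor(img[y0:y0+80,x0:x0+80],cv2.COLOR_BGR2GRAY)
    G=cv2.resize(g,None,fx=S,fy=S,interpolation=cv2.INTER_CUBIC)
    touv=lambda P:(P+.5)/S-.5+np.array([x0,y0])
    def circ(mask,R,zf,zn,far_only):
        cs,_=cv2.findContours(mask,cv2.RETR_EXTERNAL,cv2.CHAIN_APPROX_NONE)
        mid=np.array([40*S,40*S])
        cs=[q for q in cs if cv2.pointPolygonTest(cv2.convexHull(q),(40.*S,40.*S),False)>0]
        ct=max(cs,key=cv2.contourArea).reshape(-1,2)
        uv=touv(ct.astype(float)); F,C=planepts(c,uv,zf); N,_=planepts(c,uv,zn)
        cen=np.array([.529,.187])
        for _ in range(4):
            d=(C[:2]-cen); d/=np.linalg.norm(d)
            f=(F-cen)@d<0 if True else 0
            fa=(F-cen)@d< -.2*R; ne=(N-cen)@d>.2*R
            pts=F[fa] if far_only else np.r_[F[fa],N[ne]]
            sol=least_squares(lambda p:np.hypot(*(pts-p[:2]).T)-(p[2] if not far_only else R),[*cen,R],loss="soft_l1",f_scale=.001)
            cen=sol.x[:2]
        return sol.x,np.sqrt(np.mean(sol.fun**2)),len(pts)
    hsv=cv2.cvtColor(cv2.resize(img[y0:y0+80,x0:x0+80],None,fx=S,fy=S,interpolation=cv2.INTER_CUBIC),cv2.COLOR_BGR2HSV)
    dark=((G<135)&(hsv[...,1]<110)).astype(np.uint8)
    wh=(G>180).astype(np.uint8)
    # ring dark: remove outside: keep comps inside white
    fill=np.zeros_like(wh); cs,_=cv2.findContours(wh,cv2.RETR_EXTERNAL,cv2.CHAIN_APPROX_NONE); q=max(cs,key=cv2.contourArea); cv2.drawContours(fill,[cv2.convexHull(q)],-1,1,-1)
    er=cv2.erode(fill,np.ones((25,25)))
    dk=dark&er
    r=circ(dk,.055,.099,.085,False); print(c,"ring",r)
    print(c,"flange",circ(wh,.075,.085,.085,True))
    cen=r[0][:2]
    ys,xs=np.nonzero(dk); P,_=planepts(c,touv(np.c_[xs,ys].astype(float)),.101)
    e=np.hypot(*(P-cen).T)<.034; Q=P[e]-cen
    w,V=np.linalg.eigh(Q.T@Q); a=V[:,1]; print(c,"bridge angle",np.arctan2(a[1],a[0])%np.pi,"centroid off",P[e].mean(0)-cen)
    return r
if __name__=="__main__":
    for c in("scene","top"):
        ringfit(c,cv2.imread(f"pics/{c}0.png"),None)
E
python3 ringfit.py
```

```text
scene ring (array([0.53063739, 0.18709099, 0.05314734]), np.float64(0.0005841294272437383), 635)
scene flange (array([0.52984584, 0.18831065, 0.075     ]), np.float64(0.0004977375792228212), 433)
scene bridge angle 2.1926831052537064 centroid off [0.00122331 0.00057292]
top ring (array([0.52833715, 0.1863826 , 0.05316503]), np.float64(0.0003366519105313773), 576)
top flange (array([0.52751607, 0.18604936, 0.075     ]), np.float64(0.0006686973883785008), 408)
top bridge angle 2.1512634737095553 centroid off [-0.00142404 -0.00089401]
```

```bash
cat >> h.py <<'E'
YAW=-0.05
ax=np.array([np.cos(YAW),np.sin(YAW),0]); 
BAR=np.array([.4035,-.2015,.098]); HINGE=BAR+.21*ax; BOX=BAR+.125*ax; BOX[2]=0
RC=np.array([.5290,.1870]); RANG=2.17
def ori(a): return np.array([[0,np.cos(a),np.sin(a)],[0,np.sin(a),-np.cos(a)],[-1,0,0]],float)
def barp(th): return HINGE+.21*(-np.cos(th)*ax+np.sin(th)*np.array([0,0,1]))
def tcpbar(th): return barp(th)-[0,0,.019]
E
python3 - <<'E'
from h import *
r=lambda q: None if q is None else np.round(q,2).tolist()
for th in (0,.5,1,1.5,1.72): print(th,np.round(tcpbar(th),3),r(manip.inverse_kinematics(tcpbar(th),ori(YAW))),r(manip.inverse_kinematics(tcpbar(th),ori(YAW+np.pi))))
for a in (YAW,YAW+np.pi): print("box",r(manip.inverse_kinematics(BOX+[0,0,.036],ori(a))),r(manip.inverse_kinematics(BOX+[0,0,.28],ori(a))))
for a in (.6,0,-.6): print("ring",r(manip.inverse_kinematics([*RC,.116],ori(a))),r(manip.inverse_kinematics([*RC,.26],ori(a+np.pi))))
E
```

```text
0 [ 0.404 -0.202  0.079] [-0.57, 0.42, 2.02, -0.0, 0.7, -0.52] [-0.57, 0.42, 2.02, -0.0, 0.7, 2.63]
0.5 [ 0.429 -0.203  0.18 ] [-0.54, 0.28, 1.89, -0.0, 0.97, -0.49] [-0.54, 0.28, 1.89, -0.0, 0.97, 2.65]
1 [ 0.5   -0.206  0.256] [-0.48, 0.31, 1.65, -0.0, 1.19, -0.43] [-0.48, 0.31, 1.65, -0.0, 1.19, 2.71]
1.5 [ 0.598 -0.211  0.288] [-0.41, 0.46, 1.35, -0.0, 1.34, -0.36] [-0.41, 0.46, 1.35, -0.0, 1.34, 2.78]
1.72 [ 0.644 -0.214  0.287] [-0.39, 0.55, 1.21, -0.0, 1.38, -0.34] [-0.39, 0.55, 1.21, -0.0, 1.38, 2.8]
box [-0.46, 0.65, 1.73, -0.0, 0.76, -0.41] [-0.46, 0.34, 1.55, -0.0, 1.26, -0.41]
box [-0.46, 0.65, 1.73, -0.0, 0.76, 2.73] [-0.46, 0.34, 1.55, -0.0, 1.26, 2.73]
ring [0.26, 0.51, 1.72, -0.0, 0.91, -0.34] [0.26, 0.34, 1.59, -0.0, 1.21, 2.8]
ring [0.26, 0.51, 1.72, -0.0, 0.91, 0.26] None
ring [0.26, 0.51, 1.72, -0.0, 0.91, 0.86] [0.26, 0.34, 1.59, -0.0, 1.21, -2.28]
```

Run:
```python
from h import *
manip.move_ptp(tcpbar(0)+[0,0,.09],ori(YAW))
manip.set_gripper(.35,effort=30)
p,d=manip.grab_frame("scene"); cv2.imwrite("pics/s1.png",p[:,:,::-1])
manip.move_l(tcpbar(0),max_speed=.12)
print(manip.current_force())
p,d=manip.grab_frame("scene"); cv2.imwrite("pics/s2.png",p[:,:,::-1])
manip.set_gripper(0,effort=30)
print(manip.current_time(),manip.current_force(),manip.current_ft_torque(),manip.current_grip_width(),manip.current_ee_pos())
p,d=manip.grab_frame("scene"); q=p[:,:,::-1]
a=[cv2.imread("pics/s1.png"),cv2.imread("pics/s2.png"),q]
cv2.imwrite("pics/s3.png",np.hstack([cv2.resize(i[120:330,150:350],(260,273)) for i in a]))
```

```text
[-0.42618658  0.56583768  0.41507488]
6.0917 [0.6638528  0.51530499 6.44580798] [ 0.13102346 -0.20467899 -0.03777832] 0.12593078976392616 [ 0.40399784 -0.20173436  0.07957996]
```

View pics/s3.png

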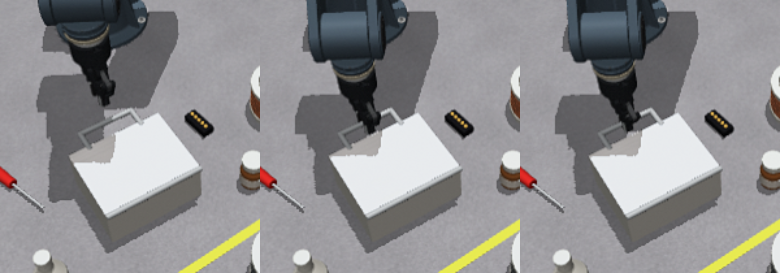

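The right-hand crop shows the jaws closed round the bar, near (630,118). The opening is about 11 mm and the forces are low, so I'll raise the flap.

Run:
```python
from h import *
off=np.zeros(3)
ths=np.linspace(0,1.70,12)[1:]
for th in ths:
    manip.move_l(tcpbar(th)+off,max_speed=.14)
    f=manip.current_force(); print(round(th,2),np.round(f,1),round(manip.current_grip_width(),3))
    if np.linalg.norm(f)>45: print("STOP");break
print(manip.current_time())
p,d=manip.grab_frame("scene"); cv2.imwrite("pics/s4.png",p[:,:,::-1])
```

```text
0.15 [ 4.8 -2.5 -2.8] 0.129
0.31 [ 6.  -1.4 -4. ] 0.126
0.46 [-1.  -1.9 -0.9] 0.125
0.62 [-9.5 -2.8  3.9] 0.126
0.77 [-19.7  -1.5  15.6] 0.129
0.93 [-16.4   0.8  18.8] 0.122
1.08 [-9.9  0.2 16.9] 0.128
1.24 [-6.1  0.2 16.3] 0.124
1.39 [-2.  -1.1 10.2] 0.122
1.55 [-0.6 -0.9  7.5] 0.124
1.7 [-0.6 -4.1  2.4] 0.126
10.3583
```

View pics/s4.png

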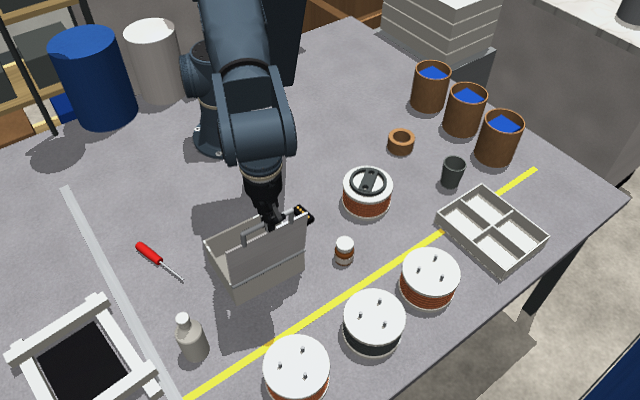

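Run:
```python
from h import *
manip.move_l(tcpbar(1.73),max_speed=.1); print(manip.current_force())
manip.set_gripper(.35)
manip.move_l(tcpbar(1.73)+[0,0,.07],max_speed=.15)
# move back toward robot, out of view
manip.move_ptp([.40,-.05,.33],ori(YAW))
for c in("top","scene"):
    p,d=manip.grab_frame(c); cv2.imwrite(f"pics/{c}5.png",p[:,:,::-1]); np.save(f"pics/{c}5.npy",d)
    for n in("spanner","flap_bar"): print(c,n,[(np.round(r["at"],3).tolist(),round(r["confidence"],2)) for r in manip.look_for(c,n)][:3])
print(manip.current_time())
a=cv2.imread("pics/top5.png")[120:290,300:480];b=cv2.imread("pics/scene5.png")[150:320,170:350]
cv2.imwrite("pics/c5.png",np.hstack([cv2.resize(i,(390,368),interpolation=cv2.INTER_CUBIC) for i in(a,b)]))
```

```text
[-1.05544116 -5.63215586  0.15820198]
top spanner [([0.523, -0.214, 0.06], 0.63)]
top flap_bar [([0.632, -0.208, 0.206], 0.87), ([0.61, -0.235, 0.092], 0.18)]
scene spanner []
scene flap_bar [([0.634, -0.222, 0.208], 0.81)]
13.0417
```

View pics/c5.png

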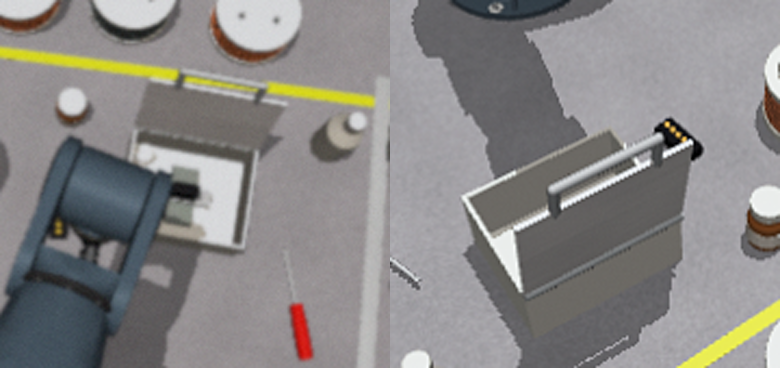

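The flap stands open, leaning past upright. The arm hides part of the spanner in the top view, so I'll move it aside and look again.

Run:
```python
from h import *
manip.move_ptp([.36,.20,.33],ori(.3))
p,d=manip.grab_frame("top"); cv2.imwrite("pics/top6.png",p[:,:,::-1]); np.save("pics/top6.npy",d)
for n in("spanner",): print(n,[(np.round(r["at"],3).tolist(),round(r["confidence"],2)) for r in manip.look_for("top",n)][:3])
W=cloud("top",d); e=(W-BOX)@np.c_[ax,[-ax[1],ax[0],0],[0,0,1]]
x,y,z=e[...,0],e[...,1],e[...,2]
m=(abs(x)<.07)&(abs(y)<.09)
for lo,hi in((.015,.025),(.026,.036),(.075,.095)):
    a=m&(z>lo)&(z<hi); a&=np.hypot(x-.05,y-.07)>.04
    if a.sum()>3: print(lo,a.sum(),e[a].mean(0),e[a].min(0),e[a].max(0),cv2.minAreaRect(W[a][:,:2].astype(np.float32)*1000))
print(manip.current_time())
a=cv2.imread("pics/top6.png")[150:250,340:440]
cv2.imwrite("pics/c6.png",cv2.resize(a,(560,560),interpolation=cv2.INTER_CUBIC))
```

```text
spanner [([0.521, -0.2, 0.028], 0.59)]
0.015 189 [-0.00346791 -0.00105054  0.02012905] [-0.05038103 -0.07343133  0.01523318] [0.05088853 0.05156803 0.02490714] ((535.0556030273438, -211.3876190185547), (88.69248962402344, 125.1729736328125), 56.349098205566406)
0.026 112 [-0.00392396  0.00297116  0.02987103] [-0.05033356 -0.04872034  0.02609821] [0.04312869 0.05139825 0.03595719] ((529.4651489257812, -207.40321350097656), (81.50647735595703, 89.46018981933594), 36.98413848876953)
0.075 69 [-0.00088249  0.00241033  0.0815277 ] [-0.01087177 -0.01943758  0.07558679] [0.01034962 0.02393935 0.08936948] ((527.9946899414062, -205.36978149414062), (43.27474594116211, 21.10755729675293), 88.29850769042969)
14.1333
```

View pics/c6.png

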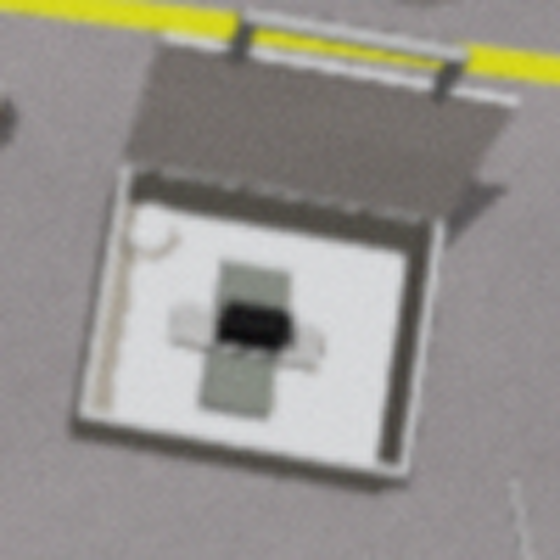

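The view shows the grip plate at about (255,325), centred and square in the box, with the bar along box y. I'll grasp it now.

Run:
```python
from h import *
A=-.045; P=np.array([.5275,-.2058,.037])
manip.move_ptp([P[0],P[1],.24],ori(A))
manip.set_gripper(.6,effort=80)
manip.move_l(P,max_speed=.14)
print(manip.current_force())
manip.set_gripper(0,effort=80)
print("grip",manip.current_grip_width(),manip.current_force(),manip.current_ft_torque())
manip.move_l([P[0],P[1],.07],max_speed=.08)
print(manip.current_force(),manip.current_ft_torque(),manip.current_grip_width())
manip.move_l([P[0],P[1],.27],max_speed=.15)
print(manip.current_force(),manip.current_ft_torque(),manip.current_time(),manip.current_ee_pos())
p,d=manip.grab_frame("scene"); cv2.imwrite("pics/s7.png",p[:,:,::-1])
```

```text
[-0.06280639 -0.11534677  0.36721718]
grip 0.21959383413497094 [-1.0642807   0.63917441  6.96178045] [0.08836383 0.17903627 0.01931544]
[ 0.00679288  0.06159773 -1.9691477 ] [0.02558436 0.04755028 0.01546776] 0.221313969657146
[-0.10378651 -0.11451823 -3.31323693] [ 0.0630716  -0.01170309 -0.00102725] 20.15 [ 0.52718423 -0.20563625  0.26911739]
```

View pics/s7.png

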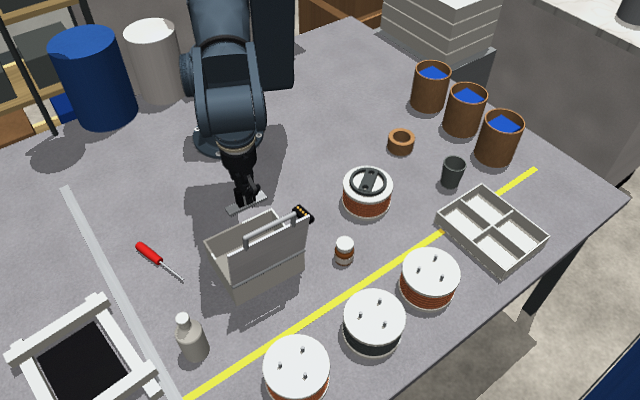

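Run:
```python
from h import *
a=RANG-np.pi/2
manip.move_ptp([*RC,.26],ori(a))
manip.move_l([*RC,.155],max_speed=.15)
manip.dwell(.2)
print(manip.current_force(),manip.current_ft_torque(),manip.current_ee_pos(),manip.current_time())
for c in("scene","top"):
    p,d=manip.grab_frame(c); cv2.imwrite(f"pics/{c}8.png",p[:,:,::-1]); np.save(f"pics/{c}8.npy",d)
    W=cloud(c,d); t=np.array([np.cos(RANG),np.sin(RANG)]); n=np.array([-t[1],t[0]])
    tc=manip.current_ee_pos()
    D=W[...,:2]-tc[:2]; X=D@t;Y=D@n;z=W[...,2]
    m=(abs(X)<.07)&(abs(Y)<.03)&(z>.142)&(z<.156)
    if m.sum()>4: print(c,m.sum(),"X",X[m].min(),X[m].max(),"Y",Y[m].min(),Y[m].max(),np.median(z[m]),cv2.minAreaRect(W[m][:,:2].astype(np.float32)*1000))
a=cv2.imread("pics/scene8.png")[100:240,300:440];b=cv2.imread("pics/top8.png")[130:270,210:350]
cv2.imwrite("pics/c8.png",np.hstack([cv2.resize(i,(400,400),interpolation=cv2.INTER_CUBIC) for i in(a,b)]))
```

```text
[ 0.6721247   0.09063799 -0.48131341] [0.04576367 0.01061082 0.02290183] [0.52939897 0.18708929 0.15584791] 22.7083
scene 105 X -0.05558176580374361 -0.0004876475350032768 Y -0.018320284434717265 0.0110926183032977 0.14864121171534983 ((547.2717895507812, 166.20303344726562), (27.89170265197754, 55.03267288208008), 31.414758682250977)
```

View pics/c8.png

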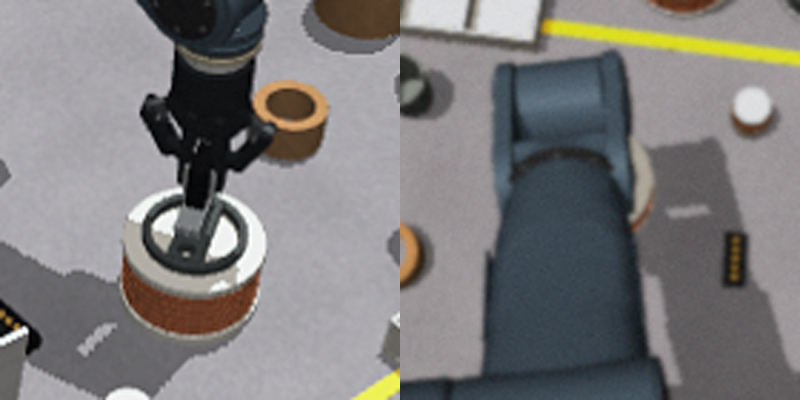

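```bash
cat > ov.py <<'E'
from h import *
def ov(fn,out,cx,cy,s,tcp,items,dz=.016):
    im=cv2.imread(fn); S=600//(2*s)
    I=cv2.resize(im[cy-s:cy+s,cx-s:cx+s],None,fx=S,fy=S,interpolation=cv2.INTER_CUBIC)
    for X,col,closed in items:
        p=project("scene",X); q=((p-[cx-s,cy-s]+.5)*S-.5)
        cv2.polylines(I,[np.round(q*8).astype(np.int32)],closed,col,1,cv2.LINE_AA,3)
    cv2.imwrite(out,I)
def rect(c,ang,hx,hy,z):
    t=np.array([np.cos(ang),np.sin(ang)]);n=np.array([-t[1],t[0]])
    return [[*(np.array(c)+a*hx*t+b*hy*n),z] for a,b in((-1,-1),(1,-1),(1,1),(-1,1))]
def circ(c,R,z): 
    a=np.linspace(0,2*np.pi,60); return np.c_[c[0]+R*np.cos(a),c[1]+R*np.sin(a),a*0+z]
E
python3 - <<'E'
from ov import *
tcp=np.array([.5294,.18709,.15585])
items=[(rect(tcp[:2],RANG,.05,.013,.1495),(0,0,255),True),(circ(RC,.055,.099),(0,255,0),True),(circ(RC,.075,.085),(0,255,0),True),(rect(RC,RANG,.055,.018,.101),(255,0,0),True)]
ov("pics/scene8.png","pics/ov8.png",370,185,30,tcp,items)
E
```

```text
(no output)
```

View pics/ov8.png

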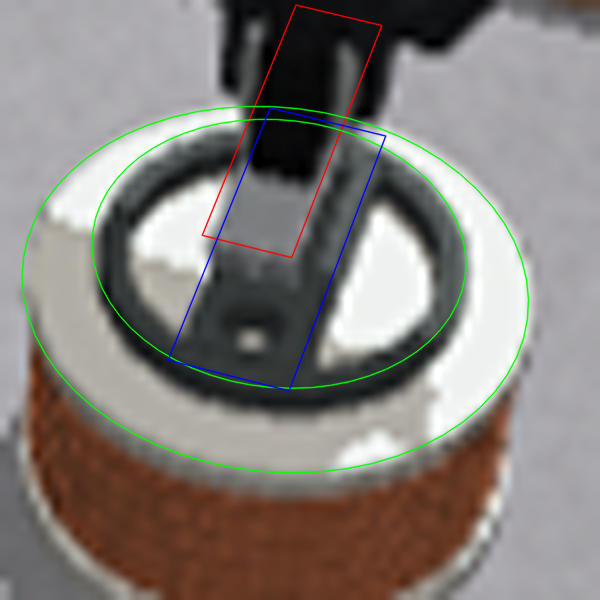

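Run:
```python
from ov import *
c=[.5306,.1871]
ims=[]
for A in(2.09,2.17,2.25):
    t=np.array([np.cos(A),np.sin(A)])
    it=[(circ(c,.055,.099),(0,255,0),True),(rect(c,A,.05,.018,.101),(255,0,0),True)]+[(circ(np.array(c)+s*.032*t,.009,.101),(0,255,255),True) for s in(1,-1)]
    ov("pics/scene0.png","pics/t.png",368,185,30,None,it); ims.append(cv2.imread("pics/t.png")[60:460,60:500])
s=np.array([.0026,.0012])
tcp=np.array([.5294,.18709])
it=[(circ(c,.055,.099),(0,255,0),True)]+[(rect(tcp+s,2.17,.05,.013,z),(0,0,255),True) for z in(.1495,.1395)]
ov("pics/scene8.png","pics/t.png",370,185,30,tcp,it); ims.append(cv2.imread("pics/t.png")[60:460,60:500])
o=np.vstack([np.hstack(ims[:2]),np.hstack(ims[2:])]); cv2.imwrite("pics/ov9.png",cv2.resize(o,(660,600),interpolation=cv2.INTER_AREA))
```

```text
(no output)
```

View pics/ov9.png

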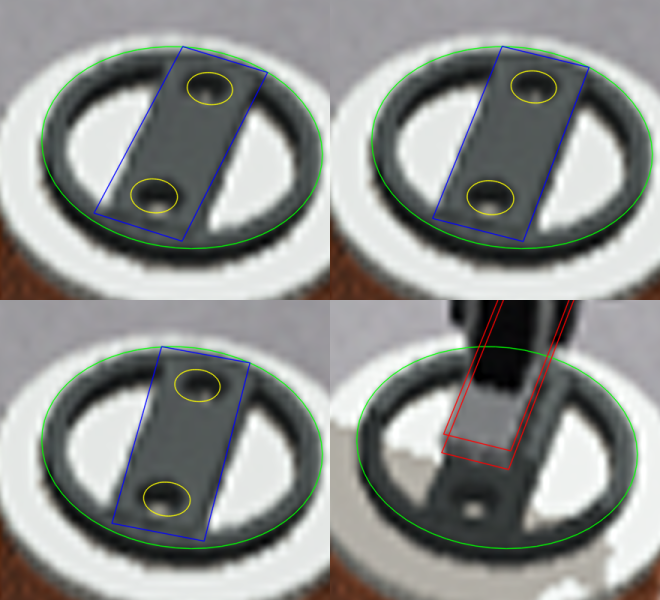

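```bash
cat >> h.py <<'E'
RC=np.array([.5277,.1860]); RANG=2.20
E
python3 - <<'E'
from h import *
a=RANG-np.pi/2
manip.move_l([*RC,.135],ori(a),max_speed=.05); print(manip.current_force())
for z in (.129,.126,.123,.120,.118,.117,.116):
    manip.move_l([*RC,z],max_speed=.03); f=manip.current_force();print(z,np.round(manip.current_ee_pos(),4),np.round(f,1),np.round(manip.current_ft_torque(),2))
    if abs(f[2])>15 or np.hypot(f[0],f[1])>15: print("stop"); break
print(manip.current_time())
p,d=manip.grab_frame("scene"); cv2.imwrite("pics/s10.png",p[:,:,::-1]); cv2.imwrite("pics/c10.png",cv2.resize(p[135:235,320:420,::-1],(600,600),interpolation=cv2.INTER_CUBIC))
E
```

```text
[-0.60233041  0.40557914 -0.85200487]
0.129 [0.5276 0.186  0.1289] [-0.4 -0.1 -2.5] [-0.01  0.07 -0.01]
0.126 [0.5276 0.186  0.1258] [ 0.4  0.4 -2.7] [-0.   -0.03  0.04]
0.123 [0.5276 0.186  0.1228] [ 0.   1.1 -1.1] [0.03 0.06 0.01]
0.12 [0.5276 0.186  0.1198] [ 0.2 -0.2 -2. ] [-0.03  0.01 -0.02]
0.118 [0.5276 0.186  0.1179] [-0.  -0.5 -2.3] [ 0.05  0.02 -0.  ]
0.117 [0.5279 0.1861 0.1175] [-1.4 -1.2  5.5] [-0.12  0.42  0.01]
0.116 [0.5279 0.1861 0.1174] [-6.6 -2.  15.7] [-0.41  1.26  0.04]
stop
25.2083
```

View pics/c10.png

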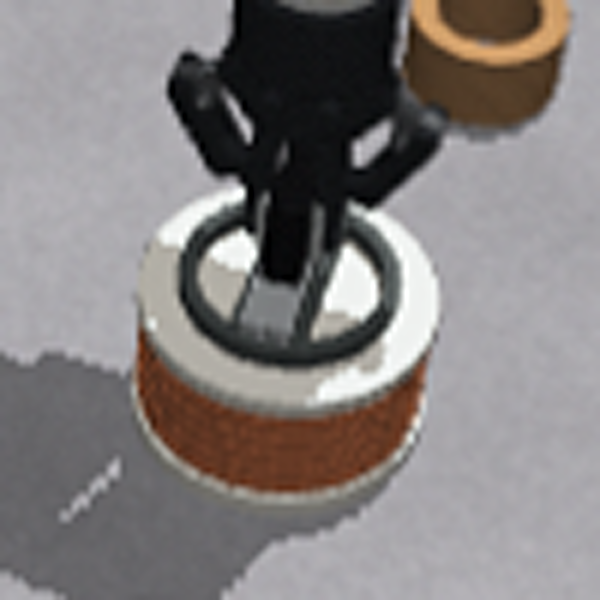

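The bar lies on the bridge at about (272,305). Contact came at TCP z = 0.1175, against 0.117 expected for seated, so both pins are in. Now to turn the ring.

Run:
```python
from h import *
manip.move_l([*RC,.1170],max_speed=.02)
q=np.array(manip.current_qpos()); print(manip.current_force(),q)
tot=0
while tot<1.55:
    tot+=.1 if tot<.75 else .05; qq=q.copy(); qq[5]+=tot
    manip.move_j(qq)
    f=manip.current_force();m=manip.current_ft_torque()
    print(round(tot,2),np.round(manip.current_ee_pos(),4),np.round(f,1),np.round(m,2),round(manip.current_qpos()[5]-q[5],3))
    if abs(m[2])>1.2 or np.linalg.norm(f)>30: print("stop");break
print(manip.current_time())
p,d=manip.grab_frame("scene"); cv2.imwrite("pics/s11.png",p[:,:,::-1]); cv2.imwrite("pics/c11.png",cv2.resize(p[135:235,320:420,::-1],(600,600),interpolation=cv2.INTER_CUBIC))
```

```text
[-3.35989335 -1.12666947  7.63671158] [ 2.55701057e-01  5.09737384e-01  1.72445538e+00  1.85159475e-05
  9.06628287e-01 -3.73539900e-01]
0.1 [0.5281 0.1862 0.1175] [-0.  -0.2  1.9] [ 0.05  0.1  -0.09] 0.098
0.2 [0.5283 0.1863 0.1176] [2.6 1.3 0.3] [ 0.21 -0.37 -0.01] 0.196
0.3 [0.5282 0.1862 0.1176] [ 3.1  2.6 -0.3] [ 0.4  -0.52  0.08] 0.295
0.4 [0.5281 0.1862 0.1175] [ 2.6  2.5 -0.1] [ 0.43 -0.57  0.09] 0.394
0.5 [0.528  0.1862 0.1175] [3.  2.6 1.1] [ 0.5  -0.46  0.05] 0.495
0.6 [0.5279 0.1862 0.1176] [2.2 3.9 2.1] [ 0.59 -0.4   0.08] 0.595
0.7 [0.5278 0.1862 0.1175] [2.3 3.9 1.7] [ 0.67 -0.31  0.03] 0.694
0.8 [0.5278 0.1862 0.1175] [1.4 5.8 2.6] [ 0.69 -0.19 -0.02] 0.794
0.85 [0.5279 0.1861 0.1175] [2.2 5.  2.1] [ 0.64 -0.31 -0.01] 0.846
0.9 [0.5279 0.1861 0.1175] [3.  4.  3.7] [ 0.66 -0.19 -0.09] 0.897
0.95 [0.5278 0.1861 0.1175] [0.9 4.5 3. ] [ 0.62 -0.08 -0.08] 0.947
1.0 [0.5278 0.186  0.1175] [-0.2  4.   4.9] [ 0.59  0.15 -0.1 ] 0.997
1.05 [0.5279 0.1861 0.1175] [-0.8  3.2  5. ] [0.65 0.15 1.77] 1.046
stop
28.7583
```

View pics/c11.png

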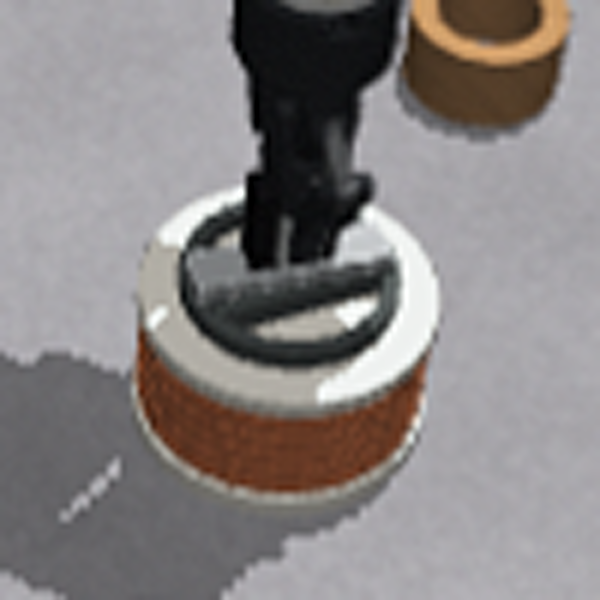

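The stop is reached: torque jumped to 1.77 N m, and the bar now lies across the view with the bridge. I'll relieve the preload and let go.

Run:
```python
from h import *
q=np.array(manip.current_qpos()); q[5]-=.02; manip.move_j(q); print(manip.current_ft_torque(),manip.current_force())
manip.set_gripper(.5)
t=manip.current_ee_pos(); manip.move_l([t[0],t[1],.27],max_speed=.12)
print(manip.current_time())
# toward the open flap bar, above
manip.set_gripper(.4,effort=30)
b=tcpbar(1.73)
manip.move_ptp(b+[0,0,.08],ori(YAW))
res=[]
for c in("scene","top"):
    p,d=manip.grab_frame(c); cv2.imwrite(f"pics/{c}12.png",p[:,:,::-1]); np.save(f"pics/{c}12.npy",d)
    W=cloud(c,d);z=W[...,2]
    m=(np.hypot(W[...,0]-.529,W[...,1]-.187)<.06)
    for lo,hi in((.106,.118),(.15,.175)):
        a=m&(z>lo)&(z<hi)
        if a.sum()>5: print(c,lo,a.sum(),np.median(z[a]),z[a].max(),cv2.minAreaRect(W[a][:,:2].astype(np.float32)*1000))
print(manip.current_time())
a=cv2.imread("pics/scene12.png");b=cv2.imread("pics/top12.png")
cv2.imwrite("pics/c12.png",np.hstack([cv2.resize(a[120:320,180:420],(480,400),interpolation=cv2.INTER_CUBIC),cv2.resize(b[150:240,240:310],(310,400),interpolation=cv2.INTER_CUBIC)]))
```

```text
[0.62919309 0.02482655 0.91936053] [-0.08650569  4.68460351  3.3453421 ]
30.825
scene 0.106 177 0.11005149373836927 0.1179931592634511 ((530.8109741210938, 185.01133728027344), (100.41532135009766, 30.883386611938477), 67.01555633544922)
scene 0.15 120 0.1602533624010538 0.16628280569192888 ((531.9471435546875, 184.80714416503906), (43.901458740234375, 27.265405654907227), 75.58635711669922)
top 0.106 107 0.1110277029120479 0.11769337315048393 ((526.8926391601562, 185.45262145996094), (89.47555541992188, 73.22865295410156), 32.83213424682617)
top 0.15 80 0.16083217591082644 0.1695594662921568 ((526.52099609375, 185.9229736328125), (44.22111892700195, 19.7725887298584), 67.66323852539062)
32.75
```

View pics/c12.png

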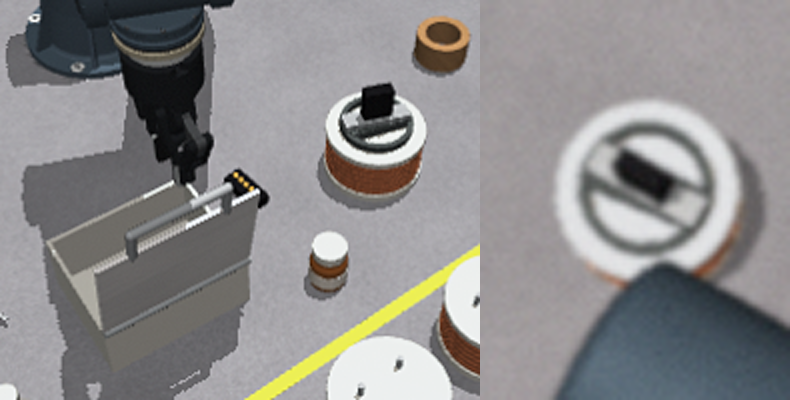

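Both views show the spanner standing in the ring: bar top at 0.110 m, plate top at about 0.161 m. Next is shutting the flap.

Run:
```python
from h import *
manip.move_l(tcpbar(1.745),max_speed=.1); print(manip.current_force())
manip.set_gripper(0,effort=30); print(manip.current_grip_width(),np.round(manip.current_force(),1))
for th in np.linspace(1.745,0.0,13)[1:]:
    manip.move_l(tcpbar(th),max_speed=.14)
    f=manip.current_force(); print(round(th,2),np.round(f,1),round(manip.current_grip_width(),3))
    if np.linalg.norm(f)>50: print("STOP");break
print(manip.current_time())
p,d=manip.grab_frame("scene"); cv2.imwrite("pics/s13.png",p[:,:,::-1])
```

```text
[-0.30762776 -0.31099355  0.28031603]
0.12512426401385374 [0.5 0.3 4. ]
1.6 [1.4 1.2 5.4] 0.128
1.45 [0.1 1.9 5. ] 0.124
1.31 [ 0.4  3.7 -0.7] 0.126
1.16 [ 3.   3.3 -4.8] 0.13
1.02 [ 5.1  2.8 -6.8] 0.129
0.87 [ 3.6  3.3 -4.5] 0.126
0.73 [ 3.3  4.7 -3.4] 0.124
0.58 [ 2.4  5.7 -2.2] 0.128
0.44 [ 0.6  4.8 -0.9] 0.123
0.29 [ 1.4  3.5 -0.5] 0.129
0.15 [ 1.6  2.9 -0.4] 0.129
0.0 [ 1.3  1.5 -1. ] 0.126
38.4333
```

View pics/s13.png

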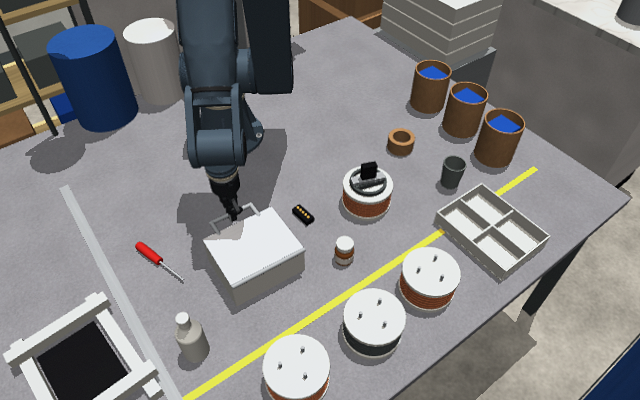

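Run:
```python
from h import *
manip.move_l(tcpbar(0)-[0,0,.002],max_speed=.03); print(manip.current_force())
manip.set_gripper(.35); 
manip.move_l(tcpbar(0)+[0,0,.12],max_speed=.12)
manip.move_ptp([.30,-.06,.33],ori(YAW))
manip.dwell(.3)
for c in("scene","top"):
    p,d=manip.grab_frame(c); cv2.imwrite(f"pics/{c}14.png",p[:,:,::-1])
    W=cloud(c,d); e=(W-BOX)@np.c_[ax,[-ax[1],ax[0],0],[0,0,1]]; z=W[...,2]
    m=(abs(e[...,0])<.075)&(abs(e[...,1])<.095)&(z>.08)
    A=np.c_[e[m][:,:2],np.ones(m.sum())]; s=np.linalg.lstsq(A,e[m][:,2],rcond=None)[0]; print(c,"flap plane",np.round(s,4),m.sum())
    m=(np.hypot(W[...,0]-.529,W[...,1]-.187)<.06)
    for lo,hi in((.106,.118),(.15,.175)):
        a=m&(z>lo)&(z<hi)
        if a.sum()>5: print(c,lo,a.sum(),np.median(z[a]),cv2.minAreaRect(W[a][:,:2].astype(np.float32)*1000))
    for n in ("jar","terminal","driver","cup","bottle","spool","spanner"): print(n,[(np.round(r["at"],3).tolist(),round(r["confidence"],2)) for r in manip.look_for(c,n)][:2])
print(manip.current_time())
a=cv2.imread("pics/scene14.png");b=cv2.imread("pics/top14.png")
cv2.imwrite("pics/c14.png",np.hstack([cv2.resize(a[140:240,310:430],(480,400),interpolation=cv2.INTER_CUBIC),cv2.resize(b[150:240,240:310],(310,400),interpolation=cv2.INTER_CUBIC)]))
```

```text
[-1.46354428  2.54905969  8.67598929]
scene flap plane [ 0.0034 -0.0016  0.1013] 3350
scene 0.106 178 0.10991932101324692 ((532.2764892578125, 185.06329345703125), (100.12401580810547, 30.86778450012207), 67.74761962890625)
scene 0.15 123 0.16059069058885353 ((530.3980712890625, 184.70947265625), (43.07566833496094, 26.243694305419922), 73.47440338134766)
jar [([0.668, -0.01, 0.054], 0.94)]
terminal [([0.469, -0.006, 0.017], 0.7), ([0.563, 0.154, 0.085], 0.69)]
driver [([0.345, -0.43, 0.025], 0.68), ([0.631, 0.443, 0.066], 0.45)]
cup [([0.34, -0.43, 0.027], 0.43)]
bottle [([0.678, -0.461, 0.106], 0.91)]
spool [([0.411, 0.439, 0.035], 0.89), ([0.547, 0.17, 0.098], 0.16)]
spanner [([0.535, 0.183, 0.123], 0.65)]
top flap plane [-0.0009 -0.0016  0.1   ] 2195
top 0.106 98 0.11019801177279265 ((538.0003662109375, 181.41587829589844), (98.15860748291016, 53.74359893798828), 70.70901489257812)
top 0.15 78 0.16146086398628584 ((527.3898315429688, 186.39114379882812), (44.44449234008789, 20.815895080566406), 68.4305419921875)
jar [([0.644, 0.002, 0.077], 0.63)]
terminal [([0.462, -0.005, 0.016], 0.48), ([0.627, 0.47, 0.053], 0.29)]
driver [([0.52, 0.188, 0.096], 0.7), ([0.647, 0.001, 0.075], 0.69)]
cup [([0.63, 0.47, 0.051], 0.77)]
bottle [([0.641, -0.445, 0.108], 0.79), ([0.521, -0.205, 0.098], 0.35)]
spool [([0.406, 0.437, 0.046], 0.8)]
spanner [([0.519, 0.181, 0.111], 0.74), ([0.519, 0.191, 0.099], 0.58)]
42.2083
```

View pics/c14.png

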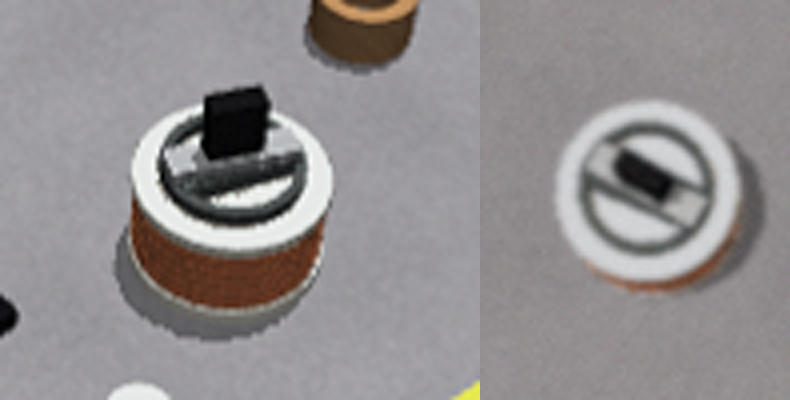

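View pics/scene14.png

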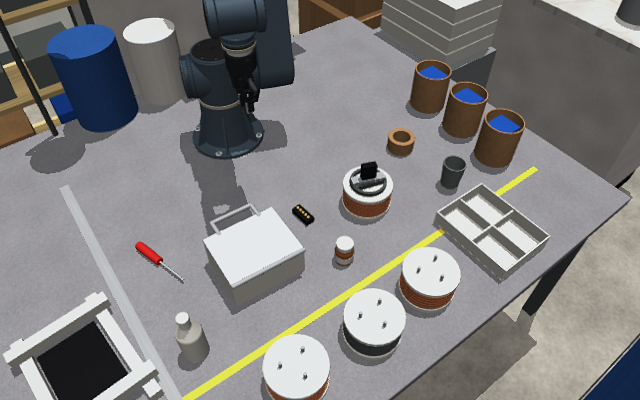

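```bash
python3 -c "
from bench import manip
print(manip.sign_off())"
```

```text
the job is handed in; nothing more can be done
None
```

The job is done and handed in at about 42 s of the 72 s allowed; the sign-off itself reports no verdict.

**What I did:** I raised the flap by its bar past upright and lifted the spanner out. I set both pins in the ring, making contact within 1 mm of the expected seated height. I then turned the ring clockwise about 1.05 rad, until the torque jumped from about 0.1 to 1.8 N m at the stop. After letting go of the spanner, I lowered the flap shut by its bar and backed the arm clear.

**Last checks:**
- **Flap:** shut, with the sheet level to within 0.004 rad and its top at 0.100–0.101 m.
- **Spanner:** standing seated, with bar top at 0.110 m and plate top at 0.161 m. It lies along the bridge, about 1.18 rad in world axes.
- **Bystanders:** all six are in place in the final picture. The detector also gave a few clearly wrong hits: in one camera each, the cup and the screwdriver were reported at another object's position.

**Disagreements:**
- **Cameras:** the two differed by about 2 mm on the ring's centre and 0.04 rad on the bridge angle, so I corrected the insertion from the bar and ring seen in one picture.
- **Ring at its stop:** I judged this only from the torque rise. I didn't measure the ring angle itself after letting go.

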